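Clamp the whetstone for sharpening

ROBOT

A 7-joint arm with a two-finger parallel gripper is mounted at the origin on the work surface. World frame = base frame: x ahead of the robot, y to its left, z up, the work surface at z = 0. Lengths are in mm, angles in rad, forces in N, time in s.
With the tool pointing down it reaches from about 425 to 950 mm from the base axis. Payload 4.7 kg.
Tool frame: the origin (TCP) lies at the very end of the fingers, on their centre line; the grasp point (between the pads) lies 19 mm behind it; x points along the fingers, y is the direction in which the jaws open and shut, and the axes are right-handed (so a half turn about x gives the same grasp; the last joint's range is limited). The gripper opens to 85 mm and grips with 20 to 120 N. Pads are 22 mm wide; open, the fingers measure 114 mm over their backs; the gripper's body (76 mm by 85 mm) begins 54 mm behind the grasp point. The pads swing forward as they close: fully open they stand 13 mm farther back than shut.
Start: joints at [-1.295, 0.469, -0.049, 1.532, 0.024, 1.141, -0.082], TCP at [202.528, 643.918, 231.335] pointing down, gripper open.
Joint ranges: [-2.59, 2.59], [-0.33, 1.99], [-1.39, 1.29], [0.1, 2.45], [-1.04, 4.18], [0.21, 1.99], [-2.66, 2.66]. Speed limits (rad/s): [2.57, 2.57, 3.14, 3.14, 3.14, 3.14, 3.14].

INTERFACE

Orientations are given as a unit quaternion [x, y, z, w].
In Python, from cell import arm gives the robot as it stands. Calls block until the motion is done:
- arm.move_to(position, orientation): joint-space move of the TCP to a pose.
- arm.line_to(position, ori=None, max_speed=150, threshold=None): straight line of the TCP; ori=None keeps the orientation; max_speed is the mean speed in mm/s. With threshold (N) it stops when the force on the tool has changed by that much, and returns True; else False.
- arm.move_joints(angles): joint-space move.
- arm.grip(opening, grip_force=None): finger opening in mm; grip_force is the grip in N (None keeps the last); returns when the fingers have stopped.
- arm.wait(seconds).
- arm.ik(position, orientation): joint angles nearest the present ones, or None.
- arm.sense(): the state.
- arm.camera(name): name is "side" or "top" or "wrist"; returns the picture (420x560x3 uint8, red, green, blue); there is no depth.
- arm.get_calibration(name): a dict with "intrinsics" (3x3 intrinsics, pixels), "R" (3x3) and "t" (3): a world point X has camera coordinates R X + t; the wrist camera has in their place "hand_eye" (4x4, takes a point from camera to tool coordinates, whose origin is the TCP and whose axes are the tool frame's). Camera axes: x right, y down, z forward; pixel columns grow to the right and rows downward; lengths in mm; the calibration is good to about 2 mm. The wrist camera is an equidistant fisheye: a pixel r from the principal point sees the ray r / f radians off the axis. A picture is of the moment at which its call begins: read the wrist's pose just before it. get_calibration takes no time and is no camera call.
A pose or a line that the arm cannot do raises arm.MotionError and nothing moves.
- arm.finish_job(): hands the job in, once; it reports no verdict.
The state is a dict: "time_s": time; "joint_pos": joint angles; "joint_velocities": joint speeds; "tau": joint torques, N m; "tcp_pos": TCP position; "tool_rot": TCP orientation; "contact_force": force on the tool from outside, world axes, zero at the start; "wrist_torque": the same for the moment, N m; "opening": finger opening in mm.
Only numpy, scipy, OpenCV 4.12 (cv2) and the standard library are available. Lean on these libraries where they do the work, as an engineer would, in place of code of your own. Each camera call takes 0.05 s, during which the arm holds its last target.

TASK

Get the whetstone ready for sharpening: lay it gently on the wooden plank of the hold-down clamp, squared up with the plank and with its ends flush with the plank's ends, so that one end lies under the clamp's foot. Then turn the clamp's bar knob clockwise (seen from above) until the foot just touches the stone, and give it one further quarter turn, no more, so that the stone is held firmly but not over-tightened. Leave the other kitchen things where they are.

Things in the scene. Friction and masses are not known exactly. Their poses are not given: they have to be found in the camera images.
- whetstone: Grey rectangular sharpening stone lying flat, loose, 55 mm wide (its x) by 200 mm long (its y) by 25 mm thick (z), about 0.55 kg. Origin at the centre of its underside. The ends are alike.
- plank: Pale wooden plank fixed flat on the counter, 80 mm wide (its x) and 200 mm long (its y). Origin on its centre line, 20 mm below its top face; its lower part is let into the counter by an amount that differs from one start to the next, so the top stands 14 to 20 mm above the counter. The laid stone rests on the top face.
- clamp: Dark steel hold-down clamp, fixed. Origin on the counter under the plank's middle, axes parallel to the plank's. Beyond the plank's +y end, a foot plate 90 mm wide, 10 mm high (y = 115 to 165 mm) carries a 26 mm square post (y = 129 to 155 mm). From it an arm reaches over the plank; the upright screw passes through it at x = 0, y = 80 mm, 20 mm in from the end of a stone laid flush.
- clamp_nose (a point): Middle of the free end of the clamp's overhead arm (clamp x = 0, y = 62 mm, 105 mm up). The arm is 26 mm wide, underside 95 mm and top 115 mm above the counter. The foot hangs 9 to 19 mm above where the stone's top will be: slide the stone in under it from the -y side, held at its middle or up to 20 mm towards its free end, so that the gripper clears knob and arm.
- knob (a joint): Angle of the bar knob in rad, growing clockwise seen from above, which screws the foot and the knob down 40 mm per turn (6.37 mm per rad). At 0 the bar lies along the clamp's x axis; starts between 0 and 0.6, may be turned up to 5.6. Stays where it is left; friction about 0.12 N m. It may be turned in several grasps.
- knob_grip (a point): Centre of the knob's steel bar, on the screw axis: bar 62 mm long, 14 mm thick, 24 mm high, grasped across its thickness from above. It stands 170 mm above the counter at knob angle 0 and sinks with the screw; below the bar is only a 12 mm radius stem.
- foot (a joint): How far the sprung foot is pushed up into the screw, m: 0 while it hangs free, growing 6.37 mm per rad of knob once it bears on the stone (10 mm at a quarter turn after touching), 16 mm at most. Spring: 3 N at first touch, plus 0.8 N per mm.
- foot_face (a point): Centre of the underside of the round black rubber foot (28 mm diameter, 12 mm thick), on the screw axis; it does not turn. 58 mm above the counter at knob angle 0 when free.
- board: Bystander: round dark wooden chopping board, 200 mm diameter, 35 mm thick, origin at the centre of its underside.
- mortar: Bystander: grey stone mortar, 130 mm diameter, 85 mm high, pestle standing in it to about 140 mm, origin at the centre of its underside.
- bowl: Bystander: white ceramic rice bowl, 116 mm diameter, 60 mm high, origin at the centre of its underside.
- colander: Bystander: green plastic colander, 220 mm diameter, 85 mm high, origin at the centre of its underside.
Things that resemble listed ones, but are neither listed nor needed, are in the scene too. What is shaped like the whetstone but yellow is not meant.

How it is judged (in metres and radians):
On the way, in this order (a step that is already met when the one before it is completed fails the run):
1. the whetstone lies square and flush on the plank, let go, with the foot still clear of it (x of whetstone in the frame of plank between -0.012 and 0.012 m and y of whetstone in the frame of plank between -0.012 and 0.012 m and z of whetstone in the frame of plank between 0.017 and 0.023 m and angle between the y axis of whetstone and the y axis of plank, either way round below 0.14 rad and angle between whetstone's own z axis and vertical below 0.06 rad and value of joint foot below 0.0008 m and contact force between the fingers and whetstone below 0.2 N and linear speed of whetstone below 0.02 m/s), for 0.2 s.
2. the foot has been screwed down onto the stone and is beginning to be pressed (x of whetstone in the frame of plank between -0.012 and 0.012 m and y of whetstone in the frame of plank between -0.012 and 0.012 m and z of whetstone in the frame of plank between 0.017 and 0.023 m and angle between the y axis of whetstone and the y axis of plank, either way round below 0.14 rad and angle between whetstone's own z axis and vertical below 0.06 rad and value of joint foot above 0.0015 m), for 0.05 s.
At the end, for the whole second after the job is handed in: The whetstone lies flat on the plank, centred within 12 mm across and along it and parallel to it within 0.14 rad (8 degrees), under the clamp's foot; the foot is pushed in 7 to 13 mm, i.e. the knob stands a quarter turn past touching, within 27 degrees; all is at rest (x of whetstone in the frame of plank between -0.012 and 0.012 m and y of whetstone in the frame of plank between -0.012 and 0.012 m and z of whetstone in the frame of plank between 0.017 and 0.023 m and angle between the y axis of whetstone and the y axis of plank, either way round below 0.14 rad and angle between whetstone's own z axis and vertical below 0.06 rad and value of joint foot between 0.007 and 0.013 m and linear speed of whetstone below 0.01 m/s and velocity of joint knob between -0.05 and 0.05 rad/s).
It fails at once if the clamp is over-tightened (foot pushed in more than 14 mm) (value of joint foot above 0.014 m).
It fails at once if the whetstone is dropped onto the plank (falls or is thrown onto it at more than 0.6 m/s) (horizontal distance between whetstone and plank below 0.1 m and z of whetstone in the frame of plank below 0.05 m and linear speed of whetstone above 0.6 m/s).
It fails at once if the board, mortar, bowl or colander is moved more than 30 mm (distance of any of board, mortar, bowl, colander from where it was at the start of the episode above 0.03 m).
It also fails if it takes over 72 s, if anything falls off the work surface, if the arm or the gripper's body presses on something with over 40 N, if the wrist force passes 120 N, or if a joint passes its speed limit or range.

## Working session

There is one attempt and no reset: what is moved stays moved. The work goes in short steps, each a Python script; the robot and the scene stay as the last script left them, time stands still between calls to the robot, and variables do not carry over. Pictures are saved under pics/ and viewed, and the job is handed in when it is done.

```bash
ls; mkdir -p pics
python3 - <<'E'
from cell import arm
import cv2, numpy as np
for n in ("side","top","wrist"):
    im=arm.camera(n); cv2.imwrite(f"pics/{n}0.png",im[:,:,::-1])
    print(n,{k:np.round(v,4).tolist() for k,v in arm.get_calibration(n).items()})
s=arm.sense(); print(s['time_s'],s['tcp_pos'],s['tool_rot'],s['contact_force'])
E
```

```text
pics
side {'intrinsics': [[439.3073, 0.0, 272.8478], [0.0, 439.3073, 211.6325], [0.0, 0.0, 1.0]], 'R': [[0.718, -0.6959, -0.0146], [-0.5263, -0.529, -0.6658], [0.4556, 0.4857, -0.746]], 't': [-319.488, 347.179, 1257.8989]}
top {'intrinsics': [[447.2236, 0.0, 276.1115], [0.0, 447.2236, 209.1218], [0.0, 0.0, 1.0]], 'R': [[-0.0294, -0.9996, -0.0014], [-0.9987, 0.0295, -0.0414], [0.0415, 0.0002, -0.9991]], 't': [82.3352, 488.6555, 1561.686]}
wrist {'intrinsics': [[325.1923, 0.0, 279.2811], [0.0, 325.1923, 209.559], [0.0, 0.0, 1.0]], 'hand_eye': [[-0.0012, -0.3046, 0.9525, -142.5278], [1.0, -0.0006, 0.0011, -0.075], [0.0003, 0.9525, 0.3046, -78.0223], [0.0, 0.0, 0.0, 1.0]]}
0.15 [202.39837959 643.49456438 230.49811931] [ 0.10682656  0.69898857 -0.1078604   0.69883417] [ 0.25886617 -0.34984786 -0.16570013]
```

View pics/top0.png

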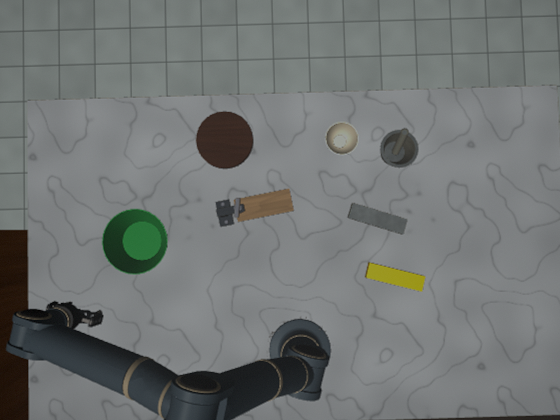

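View pics/side0.png

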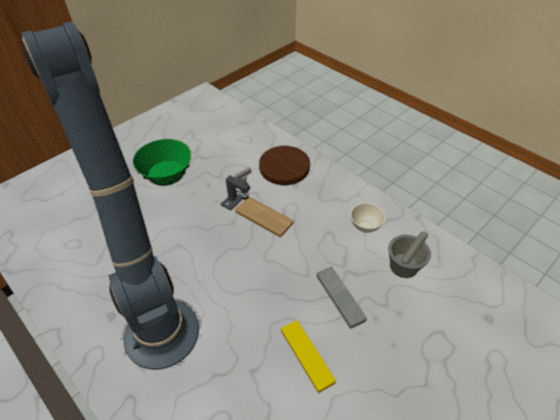

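View pics/wrist0.png

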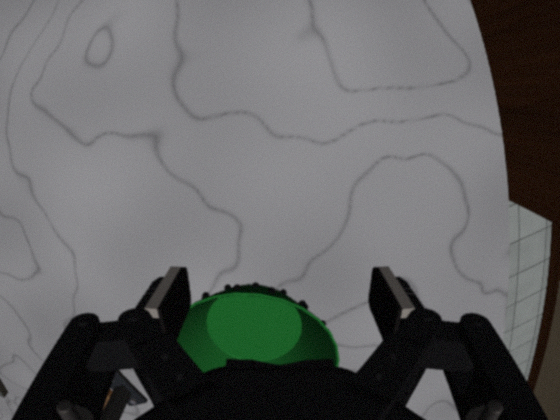

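The top view shows the grey stone at about (377,219), the yellow decoy at (395,276), the plank at (265,205) with the clamp at its left, post at (224,212), and the four bystanders. Next I'll enlarge the stone and the plank.

Run:
```python
import cv2
im=cv2.imread("pics/top0.png")
cv2.imwrite("pics/topA.png",cv2.resize(im[180:240,205:305],None,fx=8,fy=8,interpolation=cv2.INTER_CUBIC))
cv2.imwrite("pics/topB.png",cv2.resize(im[190:250,335:420],None,fx=8,fy=8,interpolation=cv2.INTER_CUBIC))
s=cv2.imread("pics/side0.png")
cv2.imwrite("pics/sideA.png",cv2.resize(s[160:240,212:302],None,fx=7,fy=7,interpolation=cv2.INTER_CUBIC))
```

```text
(no output)
```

View pics/topA.png

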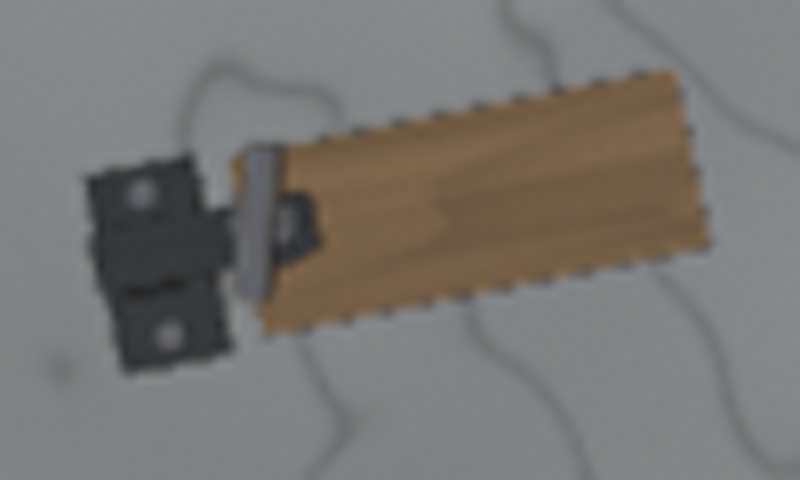

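View pics/topB.png

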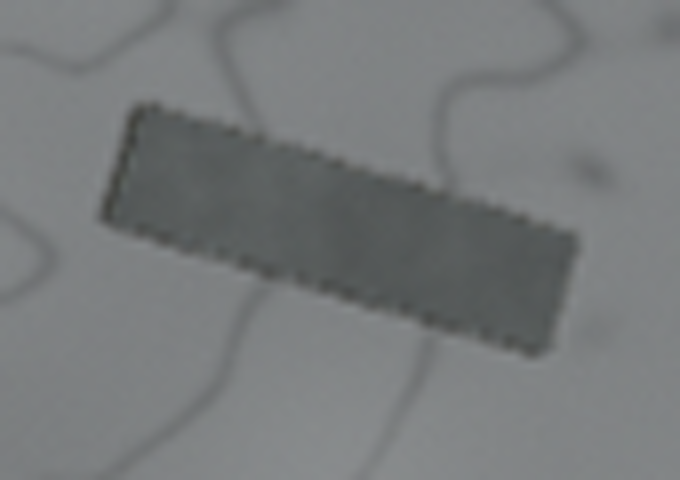

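View pics/sideA.png

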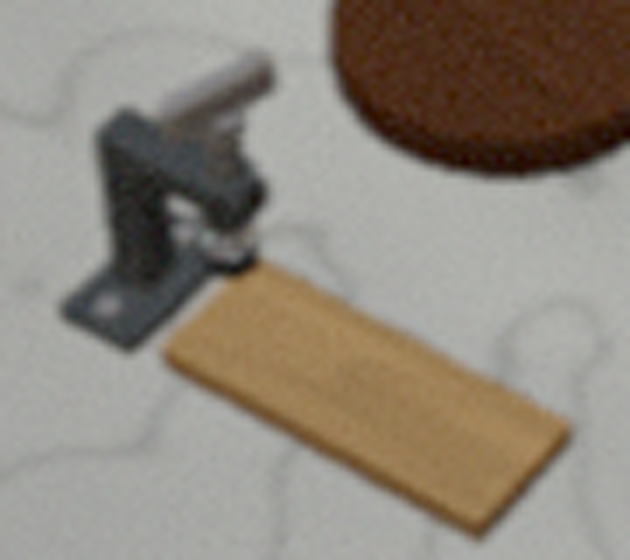

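```bash
cat > h.py <<'E'
from cell import arm
import cv2, numpy as np
from scipy.spatial.transform import Rotation as Rn
def ray(name,px,pose=None):
    c=arm.get_calibration(name);K=np.array(c['intrinsics']);px=np.array(px,float)
    if name!='wrist':
        R=np.array(c['R']);t=np.array(c['t'])
        return -R.T@t, R.T@np.array([(px[0]-K[0,2])/K[0,0],(px[1]-K[1,2])/K[1,1],1])
    d=(px-K[:2,2])/K[0,0];r=np.hypot(*d);v=np.array([*(d*np.sin(r)/max(r,1e-9)),np.cos(r)])
    H=np.array(c['hand_eye']);p,q=pose;T=Rn.from_quat(q).as_matrix()
    return T@H[:3,3]+np.array(p), T@H[:3,:3]@v
def onz(name,px,z,pose=None):
    o,d=ray(name,px,pose);return o+d*(z-o[2])/d[2]
def proj(name,X,pose=None):
    c=arm.get_calibration(name);K=np.array(c['intrinsics'])
    if name!='wrist':
        v=np.array(c['R'])@X+np.array(c['t']);return (K@v/v[2])[:2]
    H=np.array(c['hand_eye']);p,q=pose;T=Rn.from_quat(q).as_matrix()
    v=H[:3,:3].T@(T.T@(np.array(X)-p)-H[:3,3]);th=np.arctan2(np.hypot(v[0],v[1]),v[2]);n=v[:2]/np.hypot(v[0],v[1])
    return K[:2,2]+K[0,0]*th*n
def down(yaw): # jaw (tool y) direction at angle yaw about z, tool x down
    y=np.array([np.cos(yaw),np.sin(yaw),0]);x=np.array([0,0,-1.]);return Rn.from_matrix(np.c_[x,y,np.cross(x,y)]).as_quat()
def shot(name,f):
    s=arm.sense();im=arm.camera(name);cv2.imwrite(f"pics/{f}.png",im[:,:,::-1]);return (s['tcp_pos'],s['tool_rot'])
E
python3 - <<'E'
from h import *
def C(l,off,z):
    P=np.array([onz('top',[(x+.5)/8-.5+off[0],(y+.5)/8-.5+off[1]],z)[:2] for x,y in l]);print(P.round(1).tolist(),'c',P.mean(0).round(1),'edges',np.linalg.norm(P-np.roll(P,-1,0),axis=1).round(1));return P
P=C([(677,70),(710,243),(267,333),(235,158)],(205,180),17)
for a,b in((0,3),(1,2)): d=P[b]-P[a];print(np.degrees(np.arctan2(d[1],d[0])))
S=C([(140,103),(105,220),(545,355),(578,235)],(335,190),25)
for a,b in((3,0),(2,1)): d=S[b]-S[a];print(np.degrees(np.arctan2(d[1],d[0])))
print(ray('top',(0,0))[0]);print(down(0),arm.sense()['tool_rot'])
E
```

```text
[[562.2, 19.9], [486.0, 7.8], [452.3, 202.5], [529.3, 214.6]] c [507.5 111.2] edges [ 77.2 197.6  77.9 197.4]
99.59434793830668
99.79935937756964
[[505.7, -197.2], [455.3, -180.1], [391.1, -368.9], [442.7, -385.3]] c [ 448.7 -282.9] edges [ 53.3 199.3  54.2 198.4]
71.47632727283613
71.21565533464273
[ 425.71189056   67.55829261 1580.70613386]
[ 0.5  0.5 -0.5  0.5] [ 0.10682656  0.69898857 -0.1078604   0.69883417]
```

Run:
```python
from h import *
s=arm.sense();print(Rn.from_quat(s['tool_rot']).as_matrix().round(2))
r=np.radians
for nm,p,y in(("stone",[445,-294,200],-18.65),("plank",[509,99,200],9.7),("knob",[494,190,200],99.7-20)):
  for k in(0,180):
    q=arm.ik(p,down(r(y+k)));print(nm,k,None if q is None else np.round(q,2).tolist())
p,q=s['tcp_pos'],s['tool_rot']
arm.line_to([p[0]+60,p[1]-60,330])
arm.move_to([480,-270,300],down(r(-18.65)))
pose=shot('wrist','w1');print(pose,arm.sense()['time_s'],np.round(arm.sense()['joint_pos'],2))
```

```text
[[-0.    0.3   0.95]
 [-0.    0.95 -0.3 ]
 [-1.   -0.    0.  ]]
stone 0 [-0.28, 0.4, 1.02, 1.95, -0.4, 1.01, 0.6]
stone 180 [-0.34, 0.45, 1.12, 1.95, -0.47, 1.04, -2.47]
plank 0 [-0.67, 0.26, 0.47, 1.96, -0.14, 0.96, 0.04]
plank 180 [0.62, 0.5, -1.17, 1.89, 0.51, 1.1, 2.55]
knob 0 [-0.61, 0.26, 0.2, 1.92, -0.06, 0.96, 1.01]
knob 180 [-1.0, 0.3, 0.68, 1.94, -0.23, 0.97, -1.96]
(array([ 480.62687618, -269.15121277,  299.83128132]), array([ 0.57403931,  0.41299388, -0.57402891,  0.41280229])) 4.3083 [-0.45  0.36  1.16  1.78 -0.35  1.23  0.49]
```

View pics/w1.png

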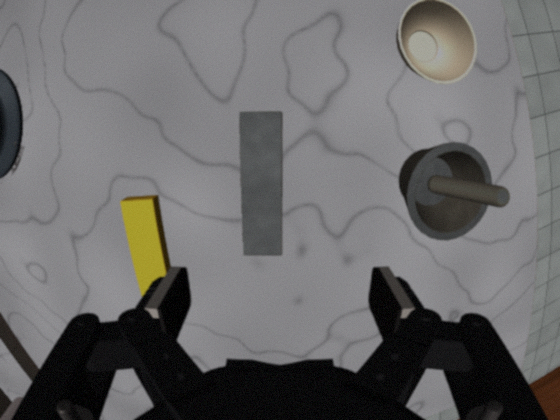

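The wrist view shows the stone upright with corners at about (240,112), (282,112), (282,255) and (243,255). The mortar is at right (450,195).

Run:
```python
from h import *
pose=(np.array([ 480.62687618, -269.15121277,  299.83128132]), np.array([ 0.57403931,  0.41299388, -0.57402891,  0.41280229]))
im=cv2.imread("pics/w1.png");cv2.imwrite("pics/w1c.png",cv2.resize(im[100:265,220:300],None,fx=3.6,fy=3.6,interpolation=cv2.INTER_CUBIC))
for k in [(240,112),(282,112),(282,255),(243,255)]: print(onz('wrist',k,25,pose).round(1))
```

```text
[ 457.2 -182.    25. ]
[ 507.6 -199.5   25. ]
[ 445.2 -386.5   25. ]
[ 392.5 -369.1   25. ]
```

View pics/w1c.png

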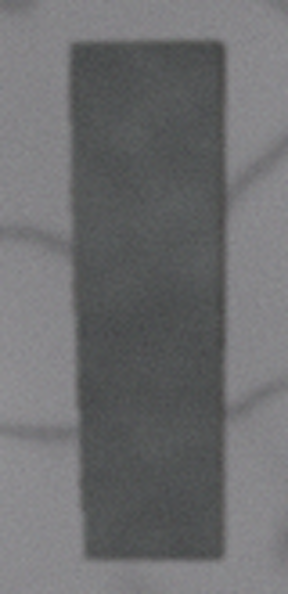

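Run:
```python
from h import *
r=np.radians; u=np.array([np.cos(r(71.3)),np.sin(r(71.3))]); c=np.array([449.6,-283.6])
g=c-12*u; o=down(r(-18.7))
arm.move_to([*g,120],o)
pose=shot('wrist','w2')
print(arm.line_to([*g,5],o,max_speed=90,threshold=8),arm.sense()['tcp_pos'])
arm.grip(40,60); s=arm.sense(); print(s['opening'],s['tcp_pos'],s['contact_force'],s['time_s'])
arm.line_to([*g,90],o,max_speed=80)
arm.wait(.2);s=arm.sense(); print(s['opening'],s['tcp_pos'],s['contact_force'],s['wrist_torque'],s['time_s'])
shot('wrist','w3');shot('side','s3')
```

```text
False [ 446.13645184 -295.18889423    5.49333738]
53.85180339286109 [ 446.23936701 -295.16346375    5.70685734] [0.83552127 0.25328185 5.02049789] 6.95
53.55289635092488 [ 445.49916319 -294.93293058   89.62900629] [-0.28343952  0.46023409 -5.81517081] [-0.03975286  0.01436139  0.02611046] 8.3583
```

View pics/w3.png

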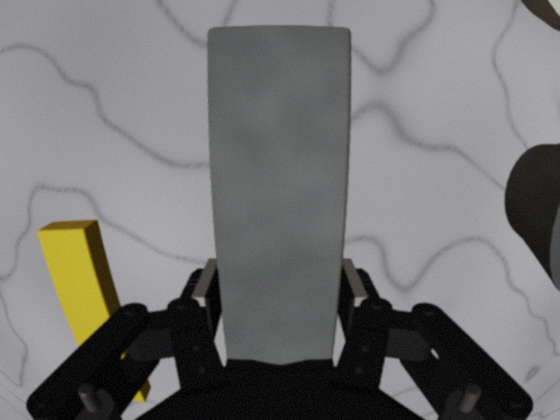

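View pics/s3.png

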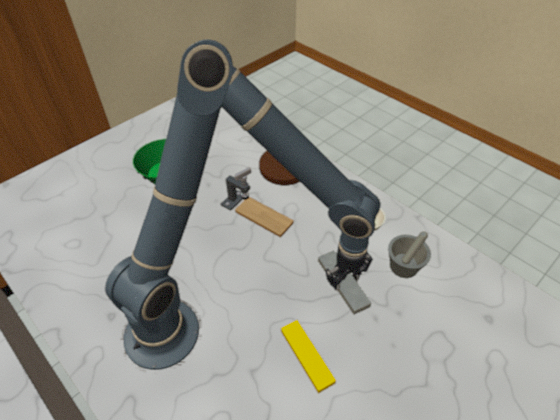

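The stone is held straight, with its far end at row about 27 and columns 209–350. I'll work out the offset in the tool frame, then go to a spot before the plank.

Run:
```python
from h import *
r=np.radians
s=arm.sense();pose=(s['tcp_pos'],s['tool_rot']);T=Rn.from_quat(pose[1]).as_matrix()
zt=pose[0][2]-5.7+25
for px in [(209,31),(350,30)]:
    print((T.T@(onz('wrist',px,zt,pose)-pose[0])).round(1))
w=9.7;u=np.array([np.cos(r(90+w)),np.sin(r(90+w))]);c=np.array([507.5,111.2]);o=down(r(w))
g=c-12*u
pre=g-190*u
p=pose[0]
arm.line_to([p[0],p[1],130])
arm.line_to([*pre,130],o,max_speed=180)
s=arm.sense();print(s['tcp_pos'],s['time_s'],s['contact_force'])
pose=shot('wrist','w4');shot('top','t4');print(pose)
```

```text
[ -19.3  -26.5 -109.2]
[ -19.3   26.6 -109.6]
[540.8576728  -89.56621425 130.08188572] 10.2917 [ 0.1084658  -0.19821516 -6.53176136]
(array([540.8576728 , -89.56621425, 130.08188572]), array([ 0.45638612,  0.53976615, -0.45694327,  0.5399695 ]))
```

View pics/w4.png

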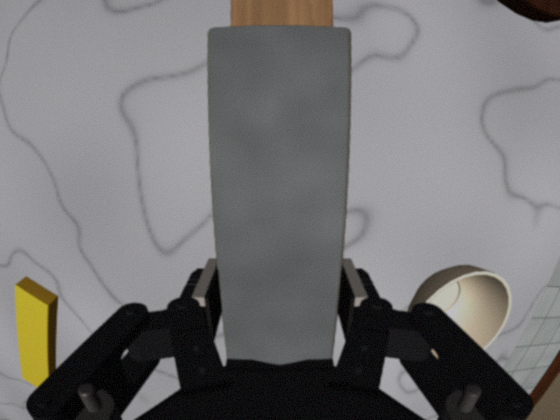

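View pics/t4.png

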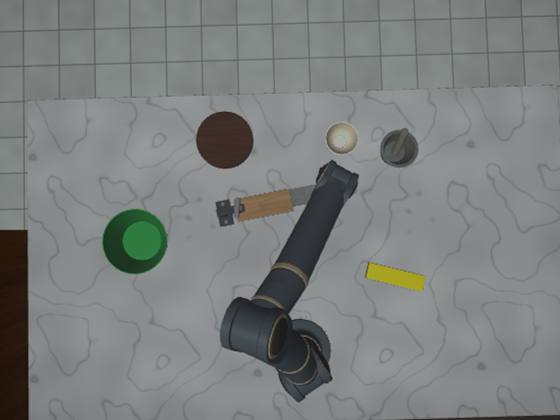

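Stone and plank look parallel in the wrist view. The plank centre is about 2 px (2 mm) to the right. I'll lower the stone and slide it part way in.

```bash
python3 - <<'E'
from h import *
r=np.radians
w=9.7;u=np.array([np.cos(r(90+w)),np.sin(r(90+w))]);v=np.array([u[1],-u[0]]);c=np.array([507.5,111.2])+1.7*v;o=down(r(w))
g=c-11*u
print(v)
arm.line_to([*(g-190*u),60],o,max_speed=120)
arm.line_to([*(g-70*u),60],o,max_speed=120)
pose=shot('wrist','w5');shot('side','s5')
s=arm.sense();print(pose,s['time_s'])
E
python3 -c "
import cv2
s=cv2.imread('pics/s5.png');cv2.imwrite('pics/s5c.png',cv2.resize(s[150:260,200:330],None,fx=5.5,fy=5.5,interpolation=cv2.INTER_CUBIC))"
```

```text
[0.98570347 0.16848938]
(array([523.02892894,  30.63239466,  60.21377769]), array([ 0.4562733 ,  0.53986377, -0.45633744,  0.54047935])) 12.375
```

View pics/w5.png

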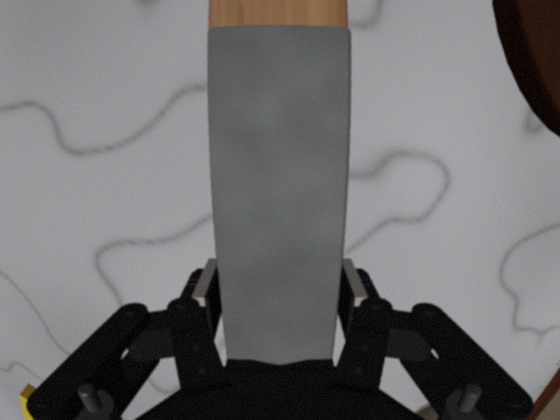

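View pics/s5c.png

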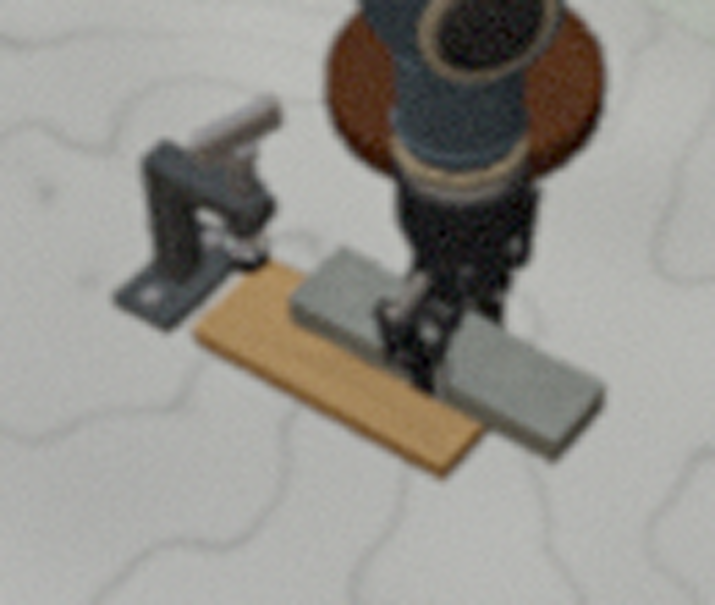

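Centred now (plank 209–347, stone 209–350). I'll lower to sliding height, slide in, and set down on contact.

```bash
python3 - <<'E'
from h import *
r=np.radians
w=9.7;u=np.array([np.cos(r(90+w)),np.sin(r(90+w))]);v=np.array([u[1],-u[0]]);c=np.array([507.5,111.2])+1.2*v;o=down(r(w))
g=c-11*u
print(arm.line_to([*(g-70*u),30],o,max_speed=60,threshold=6)); print(arm.sense()['tcp_pos'])
print(arm.line_to([*g,30],o,max_speed=60,threshold=8))
s=arm.sense();print(s['tcp_pos'],s['contact_force'],s['time_s'])
pose=shot('wrist','w6');shot('side','s6');print(pose)
E
python3 -c "
import cv2
s=cv2.imread('pics/s6.png');cv2.imwrite('pics/s6c.png',cv2.resize(s[150:260,200:330],None,fx=5.5,fy=5.5,interpolation=cv2.INTER_CUBIC))"
```

```text
False
[522.40229013  31.34904435  29.83066325]
False
[510.65176959  99.97524549  30.06622092] [-0.43461263  0.57132624 -5.61359921] 14.3417
(array([510.65176959,  99.97524549,  30.06622092]), array([ 0.45613016,  0.54014946, -0.45621927,  0.54041448]))
```

View pics/w6.png

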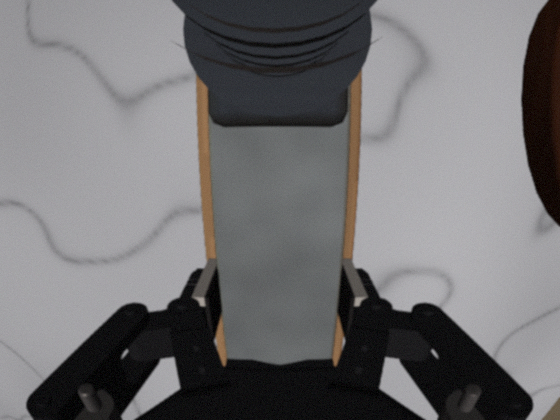

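View pics/s6c.png

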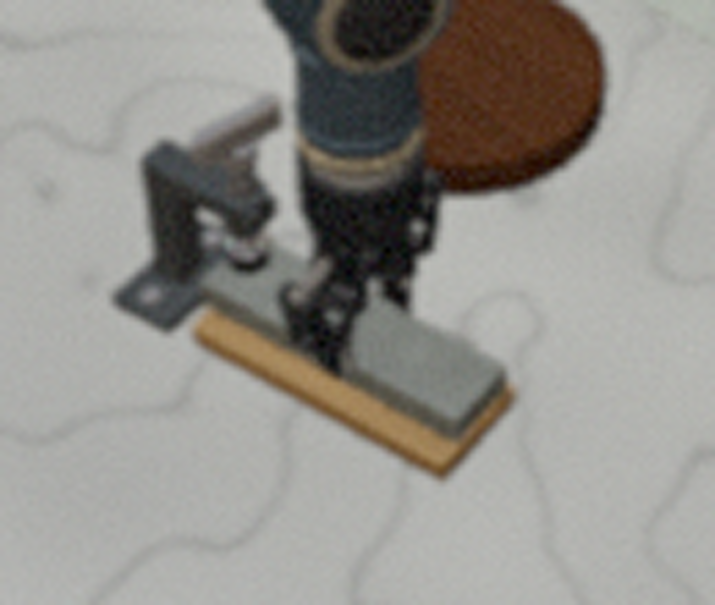

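The plank margins beside the stone are even and the ends look flush. Lowering until contact.

```bash
python3 - <<'E'
from h import *
r=np.radians
w=9.7;o=down(r(w));s=arm.sense();p=s['tcp_pos']
print(arm.line_to([p[0],p[1],17],o,max_speed=15,threshold=3))
s=arm.sense();print(s['tcp_pos'],s['contact_force'],s['wrist_torque'],s['time_s'])
shot('side','s7')
E
python3 -c "
import cv2
s=cv2.imread('pics/s7.png');cv2.imwrite('pics/s7c.png',cv2.resize(s[160:240,225:305],None,fx=7.5,fy=7.5,interpolation=cv2.INTER_CUBIC))"
```

```text
True
[510.58511909 100.25328065  22.88034086] [-0.7489873  -1.10172936  5.73021823] [ 0.08923445 -0.01965485  0.07215626] 14.9917
```

View pics/s7c.png

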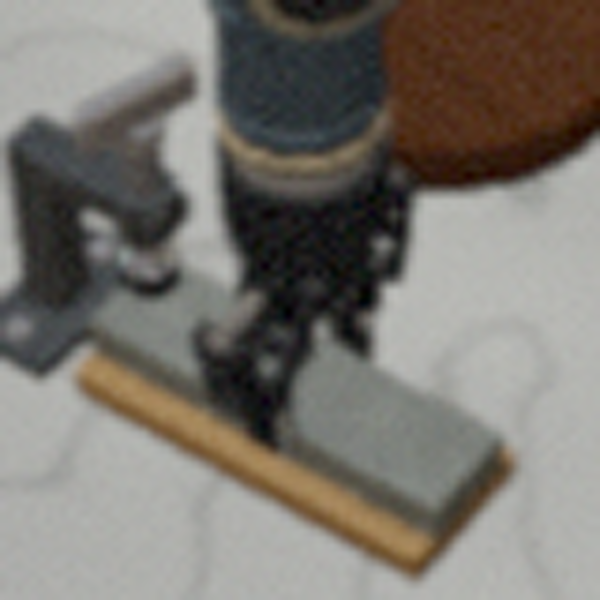

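```bash
python3 - <<'E'
from h import *
r=np.radians
w=9.7;o=down(r(w));u=np.array([np.cos(r(90+w)),np.sin(r(90+w))])
arm.grip(80);s=arm.sense();p=s['tcp_pos'];print(p,s['contact_force'],s['opening'])
arm.line_to([p[0],p[1],70],o,max_speed=50)
q=p[:2]-60*u
arm.line_to([*q,240],o,max_speed=150)
s=arm.sense();print(s['time_s'],s['contact_force'])
pose=shot('wrist','w8');print(pose);shot('side','s8');shot('top','t8')
E
python3 -c "
import cv2
s=cv2.imread('pics/s8.png');cv2.imwrite('pics/s8c.png',cv2.resize(s[160:240,212:302],None,fx=7,fy=7,interpolation=cv2.INTER_CUBIC))
s=cv2.imread('pics/t8.png');cv2.imwrite('pics/t8c.png',cv2.resize(s[180:240,205:305],None,fx=8,fy=8,interpolation=cv2.INTER_CUBIC))"
```

```text
[508.9449582  100.20773561  21.70451405] [-0.00885902 -0.27774959 -0.63554344] 80.17566643019465
17.8917 [ 0.4056297  -0.19471249  0.26084249]
(array([518.45443691,  41.46492591, 239.18285035]), array([ 0.4552769 ,  0.54097022, -0.45626954,  0.54027056]))
```

View pics/w8.png

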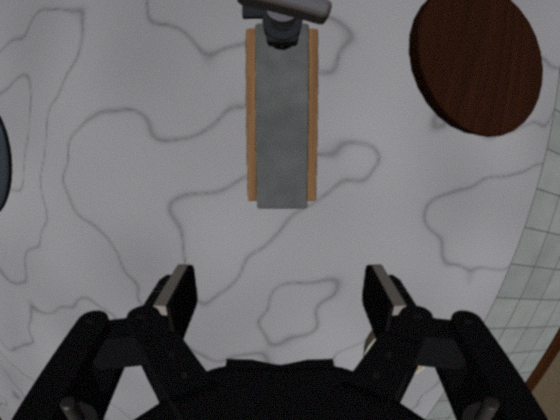

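View pics/s8c.png

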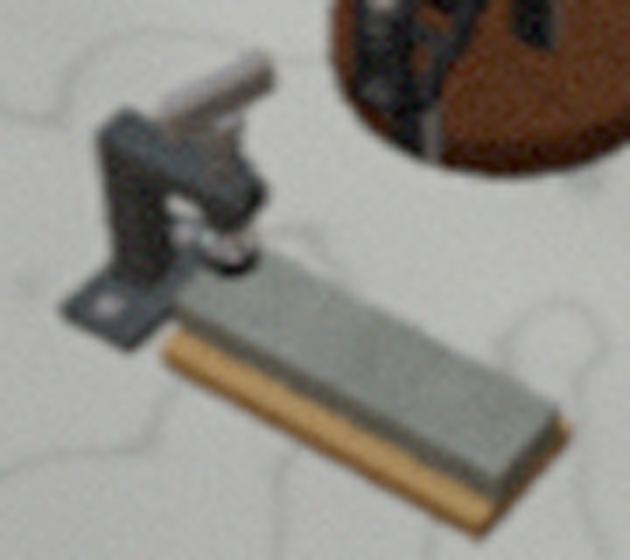

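View pics/t8c.png

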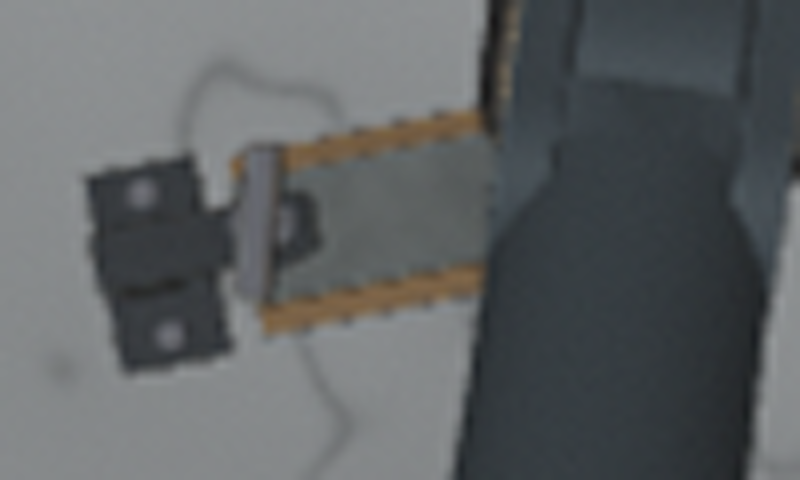

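Run:
```python
from h import *
im=cv2.imread("pics/w8.png");cv2.imwrite("pics/w8c.png",cv2.resize(im[185:220,235:330],None,fx=8,fy=8,interpolation=cv2.INTER_CUBIC))
cv2.imwrite("pics/w8d.png",cv2.resize(im[0:70,220:350],None,fx=6,fy=6,interpolation=cv2.INTER_CUBIC))
```

```text
(no output)
```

View pics/w8c.png

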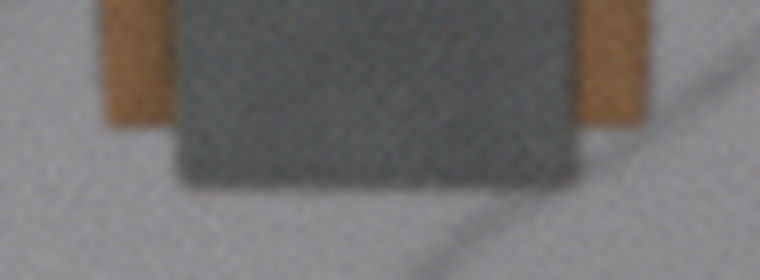

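View pics/w8d.png

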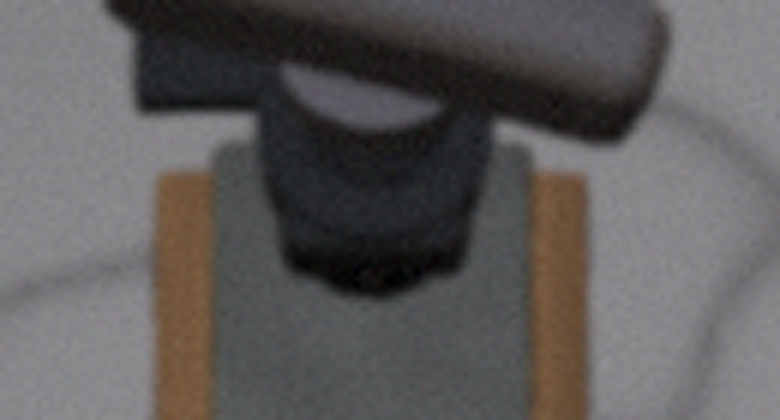

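Run:
```python
from h import *
pose=(np.array([518.45443691,  41.46492591, 239.18285035]), np.array([ 0.4552769 ,  0.54097022, -0.45626954,  0.54027056]))
def cv(l,f,ox,oy,z): return [onz('wrist',((x+.5)/f-.5+ox,(y+.5)/f-.5+oy),z,pose)[:2] for x,y in l]
for h in(16,17.2,18.5):
  P=np.array(cv([(105,127),(645,125)],8,235,185,h)+cv([(587,175),(157,174)],6,220,0,h))
  S=np.array(cv([(180,186),(578,184)],8,235,185,h+25)+cv([(531,146),(214,146)],6,220,0,h+25))
  for n,A in(("P",P),("S",S)):
    a=(A[2]+A[3]-A[0]-A[1])/2; print(h,n,A.mean(0).round(1),'L',np.linalg.norm(a).round(1),'W',np.linalg.norm(A[0]-A[1]).round(1),np.linalg.norm(A[2]-A[3]).round(1),'ang',np.degrees(np.arctan2(a[1],a[0])).round(2))
  a/=np.linalg.norm(a);d=S.mean(0)-P.mean(0);print('along',d@a,'across',d@np.array([a[1],-a[0]]))
```

```text
16 P [508.6 112.9] L 198.5 W 79.3 79.2 ang 99.71
16 S [509.  111.6] L 198.3 W 54.7 54.4 ang 99.85
along -1.3395405959616233 across 0.1613660885214515
17.2 P [508.6 112.9] L 197.8 W 79.0 79.0 ang 99.71
17.2 S [509.  111.6] L 197.6 W 54.5 54.2 ang 99.85
along -1.3334099435712081 across 0.16025838636102196
18.5 P [508.6 112.9] L 197.1 W 78.7 78.7 ang 99.71
18.5 S [509.  111.6] L 196.9 W 54.3 54.0 ang 99.85
along -1.3267684034816414 across 0.15905837568728087
```

The stone lies about 1.3 mm off along the plank, 0.2 mm off across it, and 0.1° off in angle. Next I'll measure the knob angle from the pictures and probe the stone's top height lightly with closed fingers.

```bash
python3 - <<'E'
from h import *
f=lambda x,y:((x+.5)/8-.5+205,(y+.5)/8-.5+180)
A=onz('top',f(264,146),180)[:2];B=onz('top',f(254,298),180)[:2];d=A-B
print('bar',A,B,(A+B)/2,np.linalg.norm(d),'theta',np.radians(9.7-np.degrees(np.arctan2(d[1],d[0]))))
r=np.radians;w=9.7;u=np.array([np.cos(r(90+w)),np.sin(r(90+w))]);c=np.array([508.6,112.9]);o=down(r(w))
q=c-55*u
arm.grip(0,20)
arm.line_to([*q,60],o,max_speed=180)
print(arm.line_to([*q,36],o,max_speed=8,threshold=1.5))
s=arm.sense();print(s['tcp_pos'],s['contact_force'],s['time_s'])
arm.line_to([*q,90],o,max_speed=150)
shot('side','s9')
E
python3 -c "
import cv2
s=cv2.imread('pics/s9.png');cv2.imwrite('pics/s9c.png',cv2.resize(s[160:240,212:302],None,fx=7,fy=7,interpolation=cv2.INTER_CUBIC))"
```

```text
bar [522.90168412 187.74379382] [463.39880434 193.20166118] [493.15024423 190.4727275 ] 59.75266537019675 theta 0.2607654148370693
True
[517.88989712  58.70769668  42.2771128 ] [-0.70757952  0.75428651  4.71868751] 21.9333
```

View pics/s9c.png

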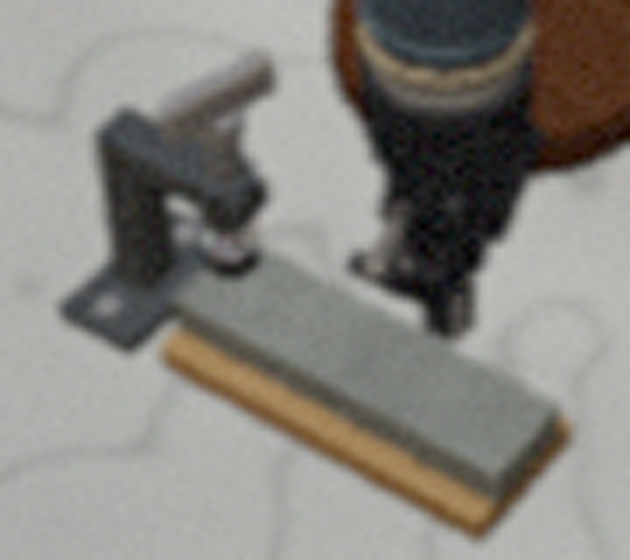

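The probe gives a stone top of 42.3 mm, which matches the lay-down estimate of 42.2. So touch is expected at knob 2.47 rad and the target is 4.04 rad. The knob now stands at about 0.26. I'll grasp it.

```bash
python3 - <<'E'
from h import *
r=np.radians;p=arm.sense()['tcp_pos'];k=np.array([494.4,191.3])
arm.line_to([p[0],p[1],240],max_speed=200)
yaw=lambda t:r(99.7)-t
arm.grip(45,40)
arm.move_to([*k,225],down(yaw(.26)))
print(np.round(arm.sense()['joint_pos'],2))
pose=shot('wrist','w10')
z=170-6.37*.26-19+2
print(arm.line_to([*k,z],down(yaw(.26)),max_speed=60,threshold=6))
s=arm.sense();print(s['tcp_pos'],s['contact_force'],s['time_s'])
arm.grip(5,50);s=arm.sense();print(s['opening'],s['tcp_pos'],s['contact_force'],s['wrist_torque'],s['time_s'])
shot('side','s10')
E
python3 -c "
import cv2
s=cv2.imread('pics/s10.png');cv2.imwrite('pics/s10c.png',cv2.resize(s[130:240,200:310],None,fx=5.4,fy=5.4,interpolation=cv2.INTER_CUBIC))"
```

```text
[-1.    0.27  0.67  1.91 -0.2   1.02  1.24]
False
[494.70737191 191.42291215 151.749161  ] [-0.05411347  0.21946393  0.31591959] 26.175
13.81311369226758 [494.55898963 191.39504661 151.82045138] [-2.02799984 -0.35882768  4.42437835] [-0.0559055   0.29970619  0.02460422] 26.575
```

View pics/s10c.png

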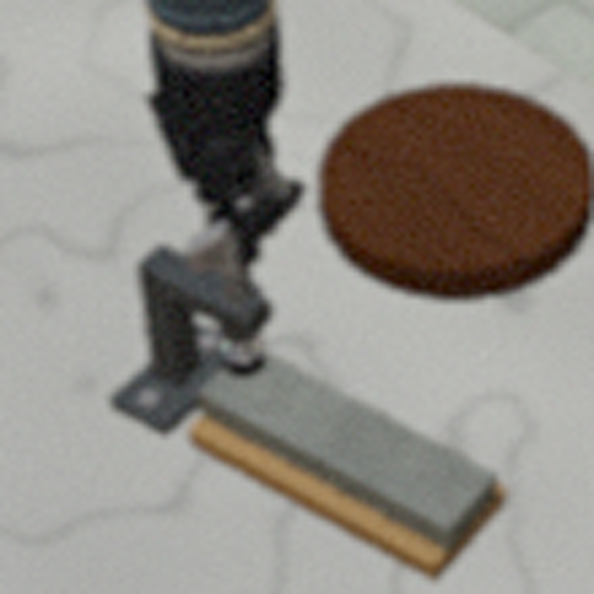

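View pics/w10.png

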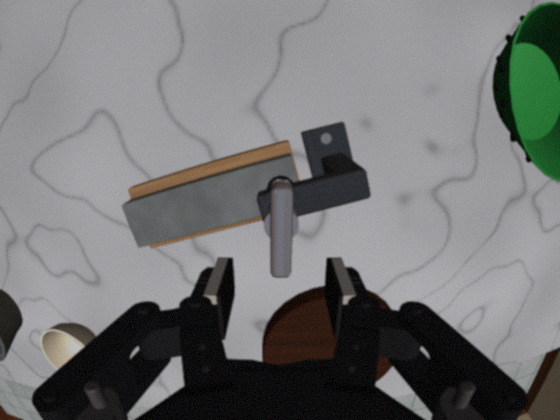

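The bar is gripped (13.8 mm opening for a 14 mm bar) and well aligned: it stands upright in the wrist view at columns 272–292. First turn, to 2.1 rad.

```bash
cat >> h.py <<'E'
def ang(): # knob angle as gripper yaw, mod pi ambiguity left to caller
    y=Rn.from_quat(arm.sense()['tool_rot']).as_matrix()[:,1];return (np.radians(99.7)-np.arctan2(y[1],y[0]))
def turn(t0,t1,k,z0,flip=0.,n=None,lim=25):
    n=n or int(np.ceil(abs(t1-t0)/.35))
    for t in np.linspace(t0,t1,n+1)[1:]:
        arm.line_to([*k,z0-6.37*(t-t0)],down(np.radians(99.7)-t+flip),max_speed=4)
        s=arm.sense();f=s['contact_force'];print(round(t,2),round(ang()%(2*np.pi),3),np.round(s['tcp_pos'],1),np.round(f,1),np.round(s['wrist_torque'],2),round(s['opening'],1),s['time_s'])
        if np.linalg.norm(f)>lim: print('force!');break
E
python3 - <<'E'
from h import *
s=arm.sense();turn(.26,2.1,s['tcp_pos'][:2],s['tcp_pos'][2])
print(np.round(arm.sense()['joint_pos'],2));shot('side','s11')
E
python3 -c "
import cv2
s=cv2.imread('pics/s11.png');cv2.imwrite('pics/s11c.png',cv2.resize(s[130:240,200:310],None,fx=5.4,fy=5.4,interpolation=cv2.INTER_CUBIC))"
```

```text
0.57 0.566 [496.6 190.6 150.3] [ 4.6 -3.8  1. ] [-1.05 -1.58  0.06] 14.2 27.15
0.87 0.874 [496.9 189.6 148.7] [ 9.  -8.3 -0.3] [-1.94 -2.28  0.33] 14.0 27.7917
1.18 1.179 [494.9 191.2 146.6] [ 2.6 -4.9  7.5] [-0.32  0.08  0.13] 14.1 28.4333
1.49 1.484 [494.3 193.3 144.6] [-0.1 -4.2  8.8] [-0.95  0.08  0.47] 14.1 29.075
1.79 1.788 [494.9 195.2 142.8] [-0.4  4.   8.5] [0.93 0.18 0.59] 13.7 29.7167
2.1 2.099 [494.8 191.3 140.9] [1.7 4.6 8.6] [ 0.7  -0.07  0.34] 13.5 30.3583
[-1.25  0.55  1.1   2.01 -0.61  0.96 -0.19]
```

View pics/s11c.png

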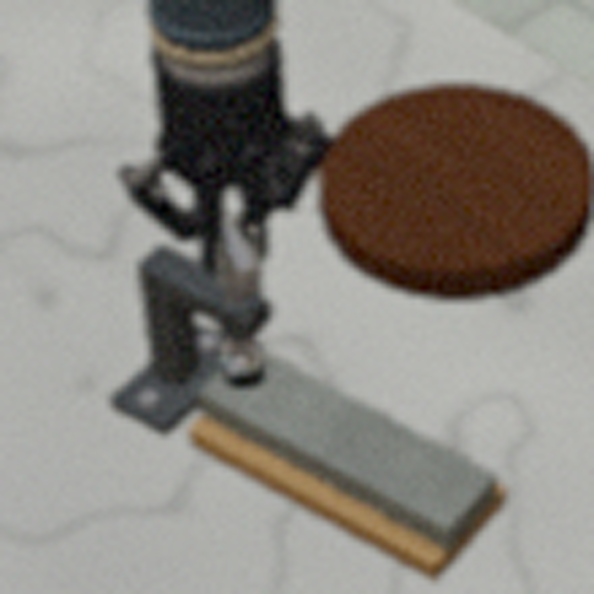

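The foot is just above the stone. The grip holds and there is enough wrist range left to go on in the same grasp.

```bash
python3 - <<'E'
from h import *
p=arm.sense()['tcp_pos'];k=[494.5,191.4];z=139.9
for t in(2.6,3.2,3.7,4.04):
    q=arm.ik([*k,p[2]-6.37*(t-2.1)],down(np.radians(99.7)-t));print(t,None if q is None else np.round(q,2))
print(p)
try: turn(2.1,3.0,k,p[2])
except arm.MotionError as e: print(e)
print(np.round(arm.sense()['joint_pos'],2));shot('side','s12')
E
python3 -c "
import cv2
s=cv2.imread('pics/s12.png');cv2.imwrite('pics/s12c.png',cv2.resize(s[130:240,200:310],None,fx=5.4,fy=5.4,interpolation=cv2.INTER_CUBIC))"
```

```text
2.6 [-1.31  0.64  1.22  2.02 -0.72  1.01 -0.58]
3.2 [-1.26  0.58  1.12  2.02 -0.64  0.95 -1.26]
3.7 [-1.26  0.58  1.12  2.02 -0.65  0.95 -1.76]
4.04 [-1.25  0.59  1.12  2.02 -0.66  0.95 -2.09]
[494.7303023  191.39009672 140.87829799]
2.4 2.4 [493.3 189.5 139. ] [ 1.4 -1.9  6. ] [-0.66  0.29  0.24] 13.9 30.8583
2.7 2.7 [492.9 190.1 137.1] [-11.5  -9.    8.6] [-1.61  1.79  0.34] 13.9 31.4833
3.0 2.999 [494.8 191.4 135.3] [ 0.1 -0.7  5.9] [-0.2  -0.49  0.01] 13.9 32.1083
[-1.31  0.66  1.25  2.02 -0.75  1.03 -0.95]
```

View pics/s12c.png

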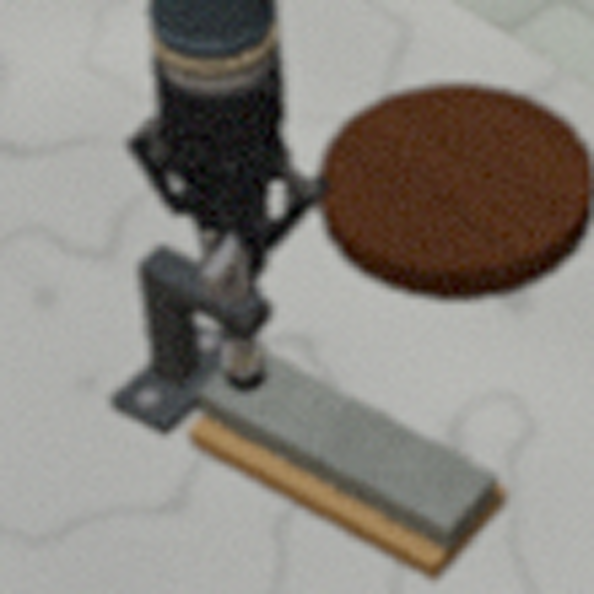

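The foot now rests on the stone. I'll continue more gently to 4.04.

```bash
sed -i 's/max_speed=4)/max_speed=SP)/; s/^def turn/SP=4\ndef turn/' h.py
python3 - <<'E'
import h
from h import *
h.SP=2.5
p=arm.sense()['tcp_pos']
try: turn(3.0,4.04,[494.6,191.4],p[2],n=4)
except arm.MotionError as e: print(e)
s=arm.sense();print(np.round(s['joint_pos'],2),s['contact_force'],s['wrist_torque']);shot('side','s13')
E
python3 -c "
import cv2
s=cv2.imread('pics/s13.png');cv2.imwrite('pics/s13c.png',cv2.resize(s[130:240,200:310],None,fx=5.4,fy=5.4,interpolation=cv2.INTER_CUBIC))"
```

```text
3.26 3.26 [496.8 191.5 133.9] [15.6 -0.5 -4.8] [-0.23 -2.79 -0.17] 13.7 32.8
3.52 3.52 [498.5 190.6 132.4] [ 6.8 -1.4 -1.8] [-0.21 -1.29  0.51] 13.8 33.5
3.78 3.78 [499.4 189.1 131. ] [14.3 -6.6 -6.2] [-1.38 -2.94  0.56] 14.1 34.2
4.04 4.041 [496.3 190.  129.4] [-1.6 -0.9  7.4] [ 0.13  0.5  -0.34] 13.7 34.9
[-1.32  0.7   1.27  2.02 -0.79  1.04 -1.96] [-1.61746629 -0.86329445  7.39143052] [ 0.12768883  0.50023145 -0.34100779]
```

View pics/s13c.png

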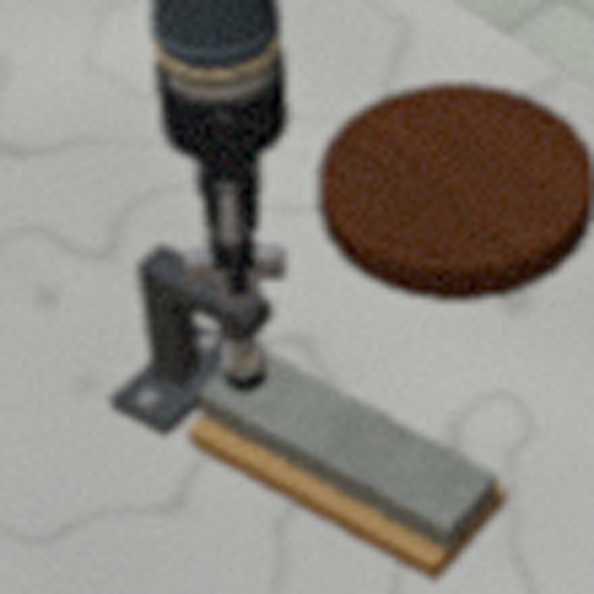

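```bash
python3 - <<'E'
from h import *
arm.grip(40);print(ang()%(2*np.pi))
p=arm.sense()['tcp_pos'];arm.line_to([p[0],p[1],215],max_speed=80)
pose=shot('wrist','w14');print(pose,ang()%(2*np.pi))
T=Rn.from_quat(pose[1]).as_matrix()
back=T[:,2]*130*(1) # away from camera side
print(back)
arm.line_to([420,20,300],max_speed=180)
shot('top','t14');shot('side','s14');print(arm.sense()['time_s'])
E
python3 -c "
import cv2
s=cv2.imread('pics/s14.png');cv2.imwrite('pics/s14c.png',cv2.resize(s[160:240,212:302],None,fx=7,fy=7,interpolation=cv2.INTER_CUBIC))
s=cv2.imread('pics/t14.png');cv2.imwrite('pics/t14c.png',cv2.resize(s[180:240,205:305],None,fx=8,fy=8,interpolation=cv2.INTER_CUBIC))"
```

```text
4.039420327752258
(array([493.414045  , 191.86196282, 214.51398267]), array([-0.6604469 ,  0.25240183,  0.66082616,  0.25181738])) 4.040008820950909
[-9.69491701e+01  8.66074922e+01  2.68345580e-02]
37.9917
```

View pics/w14.png

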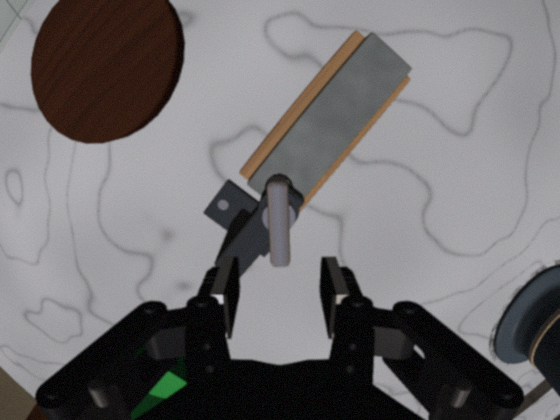

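View pics/s14c.png

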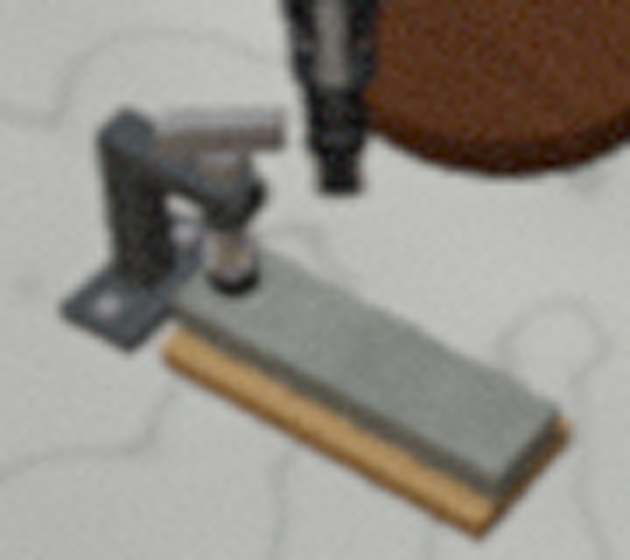

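View pics/t14c.png

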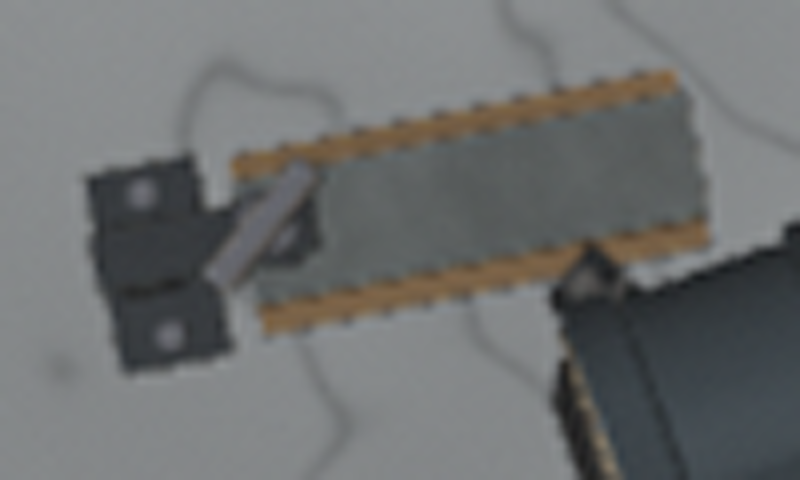

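The bar stands about 50° past the plank's x axis in the top view, where 4.04 − π means 51.5° expected. The foot bears on the stone, the stone hasn't moved, and the bystanders show no change. Handing in.

Run:
```python
from h import *
arm.finish_job(); print(arm.sense()['time_s'])
```

```text
the job is handed in; nothing more can be done
the job is handed in; nothing more can be done
```

The whetstone is on the plank under the clamp's foot, and I turned the knob an estimated quarter turn past touching. I handed the job in at about 38 s of the 72 s allowed. No verdict was reported, and I never measured how far the foot is pushed in.

**Stone placement:** I slid the stone in under the foot from the free end and lowered it until it touched the plank. After I let go, the wrist camera put it 1.3 mm off along the plank, 0.2 mm off across it and about 0.1° out of square.

**Stone height:** Two estimates agreed. A light touch with the closed fingers gave 42.3 mm for the top of the stone, and the height at which it touched down gave 42.2 mm. That put first contact at a knob angle of about 2.47 rad.

**Clamping:** I turned the knob in one grasp from about 0.26 rad to 4.04 rad, which is a quarter turn past that point. That should push the foot in about 10 mm. After I released the knob, the bar showed about 50° in the top view, against 51.5° expected.

**Last checks:**
- The final pictures show the foot on the stone and the stone still flush.
- None of the bystanders I could see had moved; I judged this by eye and did not measure it.
- Side forces reached about 17 N at the tool while turning, because the arm wandered up to about 5 mm off the knob's axis. The stone did not shift.
- The top and wrist cameras differed by about 2 mm throughout, which is within their stated accuracy.

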